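# Try the computer's access cover, free its catch if caught, hold it open

## Robot

A 6-joint arm with a two-finger parallel gripper is mounted at the origin on the work surface. World frame = base frame: x ahead of the robot, y to its left, z up, the work surface at z = 0. Lengths are in mm, angles in rad, forces in N, time in s.
With the tool pointing down it reaches from about 325 to 775 mm from the base axis. Payload 5.5 kg.
Tool frame: the origin (TCP) lies midway between the tips of the shut fingers; the grasp point (between the pads) lies 19 mm behind it (arm.pinch_z is the distance from the TCP to the grasp point, in mm); z points along the fingers, x is the direction in which the jaws open and shut, and the axes are right-handed (so a half turn about z gives the same grasp; the last joint's range is limited). The gripper opens to 85 mm and grips with 20 to 120 N. Pads are 22 mm wide; open, the fingers measure 114 mm over their backs; the gripper's body (76 mm by 85 mm) begins 54 mm behind the grasp point. The pads swing forward as they close: fully open they stand 13 mm farther back than shut.
Start: joints at [1.155, 0.091, 1.231, -0, 1.82, -0.057], TCP at [210.696, 561.804, 231.275] pointing down, gripper open.
Joint ranges: [-2.87, 2.87], [-0.86, 2.18], [0.17, 2.46], [-1.51, 4.65], [0.06, 2.69], [-2.65, 2.65]. Speed limits (rad/s): [2.57, 2.57, 3.01, 3.14, 3.14, 3.14].

## Interface

Orientations are given as a rotation vector (axis times angle).
In Python, from plant import arm gives the robot as it stands. The module is installed in compiled form; this text tells all that it offers.
- The arm moves only by the tool step_arm, never from a script. Its argument "commands" is a list of rows, each a list of 6 numbers: the shift along the tool's x, y, z in mm, then the turn, a rotation vector about the tool's x, y, z in rad. A call has exactly 5 rows; each row is the pose to reach, as a shift and turn from the pose commanded when the call began, along the tool's axes at that moment; what a row does not reach only later rows make up. A row lasts 1/10 s, in which the tool goes at most 50 mm and 8.59 degrees, less where a joint would pass 70% of its speed; a pose out of reach is approached as far as the arm can. A call with a gripper value outside its range is refused whole. "hand" is the closure in counts, from 0 (fully open) to 255 (shut), set as the call begins (left out, the last holds). The fingers move at their own pace and stop on an object; "squeeze" is the grip in N (left out, the last holds). Time passes only in rows, so rows that repeat a pose let the fingers close, or fill a call up. It gives the time, the measured TCP pose, the force and the opening at its end, in the units of the state.
- arm.observe(): the state, without advancing time (a new reading comes with each control period).
- arm.get_image(name): name is "side" or "top"; returns a dict with "img" (420x560x3 uint8, red, green, blue), "intrinsics" (3x3 intrinsics, pixels), "R" (3x3) and "t" (3): a world point X has camera coordinates R X + t. Camera axes: x right, y down, z forward; pixel columns grow to the right and rows downward; lengths in mm; the calibration is good to about 2 mm. A picture is of the moment at which its call begins. There is no depth.
- arm.hand_in(): hands the job in, once; it reports no verdict.
The state is a dict: "time": time; "joint_positions": joint angles; "qd": joint speeds; "tau": joint torques, N m; "tool_pos": TCP position; "ee_rot": TCP orientation; "contact_force": force on the tool from outside, world axes, zero at the start; "wrist_torque": the same for the moment, N m; "opening": opening from 0.0 (shut) to 1.0 (fully open).
Only numpy, scipy, OpenCV 4.12 (cv2) and the standard library are available. Lean on these libraries where they do the work, as an engineer would, in place of code of your own. Each camera call takes 0.05 s, during which the arm holds its last target.

## Task

Take the handle of the access cover on the flat-lying computer and, leaving the sliding catch as you find it, tug gently upward to learn whether the cover is caught. If it is caught, do not force it: let the cover down, push the catch to the other end of its slot, and take the handle again. Lift the cover until it stands open well past 45 degrees and finish while still holding it there, steady and without propping it; leave everything else on the bench and on the computer where it is.

Things in the scene. Friction and masses are not known exactly. Their poses are not given: they have to be found in the camera images.
- case: Slim black desktop computer lying flat, fixed, 300 (its x) x 360 (its y) x 100 mm high. Origin: centre of its underside, on the table; x points from its front to its back (away from the robot at yaw 0), y to its left, z up; its top panel is at z = 100 mm. The cover and the catch are on the top panel.
- cover (a joint): Opening angle of the access cover, rad: 0 closed, 1.35 at its stop; it falls shut when let go. Dark grey steel plate 155 (x) x 220 (y) x 4 mm, about 0.45 kg, on the top panel, hinged along its back edge: front edge and handle swing up and to the back. Free, it lifts with 2 to 4 N at the handle. Caught, it lifts only about 3 mm at the handle (0.022 rad), then stops hard; over 45 N would break the catch.
- cover_hinge (a point): Midpoint of the cover's hinge line, at x 75, y 0, z 102 mm in the case's frame; the hinge line runs along the case's y. Fixed.
- cover_handle (a point): Middle of the grip bar of the cover's U-shaped steel handle: round bar 12 mm thick along the case's y, legs 70 mm apart, 29 mm of free room under the bar. Moves with the cover. When closed it lies 137 mm in front of the hinge line, 37 mm above it and 45 mm to the left (case's +y) of point cover_hinge, with the case's axes.
- catch (a joint): Position of the sliding catch, m: 0 at the right end of its slot (case's -y), 0.028 at the left end. Starts within 3 mm of the right end; slides with about 3 N while the cover is down, stays where put. Depending on the computer, the cover is caught with the catch right, or left, or at neither end, never at both; this cannot be seen. Half-way it may still catch: push it fully to its end.
- catch_top (a point): Middle of the top face of the catch's thumb block: black upright block, 18 (x) x 14 (y) mm, its top 33.5 mm above the top panel. It stands in front of the cover, right of the handle: at x -115 and y -75 mm (joint 0) to y -47 mm (joint 0.028) in the case's frame. Axes as the case's.
- dish: bystander: round aluminium dish of screws, 52 mm across, 18 mm high, on the computer's top panel left of the cover; origin: middle of its underside
- memory: bystander: memory module, 30 x 133 x 6 mm, lying on the computer's top panel behind the cover's hinge; origin: middle of its underside
- cooler: bystander: finned processor cooler with fan, 80 x 80 x 59 mm, on the table to the right of the computer; origin: middle of its underside
- drive: bystander: disk drive, 147 x 101 x 26 mm, on the table to the left of the computer; origin: middle of its underside
- screwdriver: bystander: screwdriver on the table to the right of the computer
- mug: bystander: white mug, 80 mm across, 95 mm high, on the table to the left of the computer; origin: middle of its underside

How it is judged (in metres and radians):
On the way, in this order (a step that is already met when the one before it is completed fails the run):
1. the cover is tugged up by the robot with the catch still where it was found (value of joint cover above 0.01 rad and value of joint catch below 0.006 m and contact force between the fingers and cover above 0.5 N), for 0.05 s.
2. the robot lifts the cover past 45 degrees (value of joint cover above 0.785 rad and contact force between the fingers and cover above 0.5 N), for 0.2 s.
At the end, for the whole second after the job is handed in: The cover stands open beyond 0.785 rad (45 degrees), still (under 0.1 rad/s), held by the gripper's fingers (over 0.5 N between them and the cover), with no loose thing touching it, and every bystander is within 30 mm of where it started (all of step 2 and velocity of joint cover between -0.1 and 0.1 rad/s and contact force between each of dish, memory, cooler, drive, screwdriver, mug and cover below 0.1 N and distance of each of dish, memory, cooler, drive, screwdriver, mug from where it was at the start of the episode below 0.03 m); the arm keeps its last pose, push and grip.
It fails at once if a caught cover is forced (over 45 N on the catch) (contact force between catch and cover above 45 N).
It fails at once if a bystander is shifted by more than 30 mm (distance of any of dish, memory, cooler, drive, screwdriver, mug from where it was at the start of the episode above 0.03 m).
It also fails if it takes over 54 s, if anything falls off the work surface, if the arm or the gripper's body presses on something with over 40 N, if the wrist force passes 120 N, or if a joint passes its speed limit or range.

## Working session

There is one attempt and no reset: what is moved stays moved. The work goes in short steps, Python scripts to look and compute and a tool call to move; the robot and the scene stay as the last step left them, time stands still between calls to the robot, and variables do not carry over. Pictures are saved under pics/ and viewed, and the job is handed in when it is done.

Besides the shell and the picture viewer there is one more tool, called after "Call:" as a command line: name --pt "numbers of a row" for each row, then --argument value for the rest. step_arm: Moves the arm, as the interface text tells. Its arguments: {"type":"object","properties":{"commands":{"type":"array","items":{"type":"array","items":{"type":"number"}}},"hand":{"type":"number"},"squeeze":{"type":"number"}},"required":["commands"]}

```bash
mkdir -p pics; python3 - <<'E'
from plant import arm
import cv2,json,numpy as np
print(arm.observe(), arm.pinch_z)
for n in("side","top"):
    d=arm.get_image(n); cv2.imwrite(f"pics/{n}0.png",d["img"][:,:,::-1]); np.savez(f"{n}0.npz",**d)
    print(n,d["intrinsics"],d["R"],d["t"])
E
```

```text
{'time': 0.0, 'joint_positions': array([ 1.15531954e+00,  9.18695817e-02,  1.23190522e+00,  3.10831616e-06,
        1.81980195e+00, -5.67042183e-02]), 'qd': array([-0.00102742,  0.00062254,  0.0015244 ,  0.00012607, -0.0014362 ,
       -0.00090758]), 'tau': array([-5.09663041e-04, -4.58758307e+01, -4.18011725e+01, -2.51674173e-04,
        1.21226767e-02, -5.41097074e-05]), 'tool_pos': array([210.5615946 , 561.53162586, 230.13353595]), 'ee_rot': array([ 2.58130626,  1.78884427, -0.00265971]), 'contact_force': array([-0.05765774,  0.01689308,  0.40894257]), 'wrist_torque': array([-0.02113919,  0.00084261, -0.01136174]), 'opening': 1.0009665579645148} 18.700000000000003
side [[445.00097317   0.         280.19361751]
 [  0.         445.00097317 210.77547995]
 [  0.           0.           1.        ]] [[ 0.98545265 -0.16991292  0.00356049]
 [-0.09985837 -0.59585175 -0.79686197]
 [ 0.13751867  0.78491419 -0.60415092]] [-538.93297864  134.53811117 1306.25233242]
top [[414.29588859   0.         277.39371228]
 [  0.         414.29588859 210.01402104]
 [  0.           0.           1.        ]] [[-0.00612534 -0.99995996  0.00652415]
 [-0.9928582   0.00530425 -0.11918245]
 [ 0.11914307 -0.00720759 -0.99285093]] [   3.04951301  580.7530277  1159.18133955]
```

View pics/side0.png

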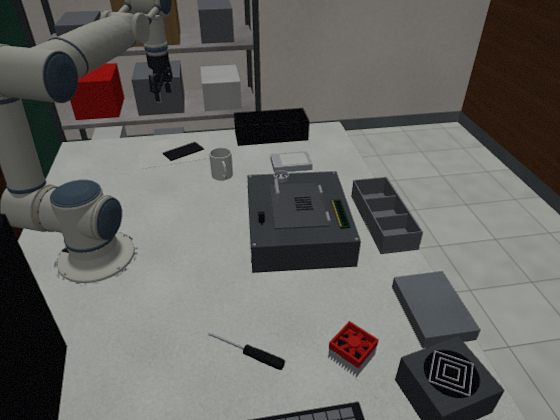

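View pics/top0.png

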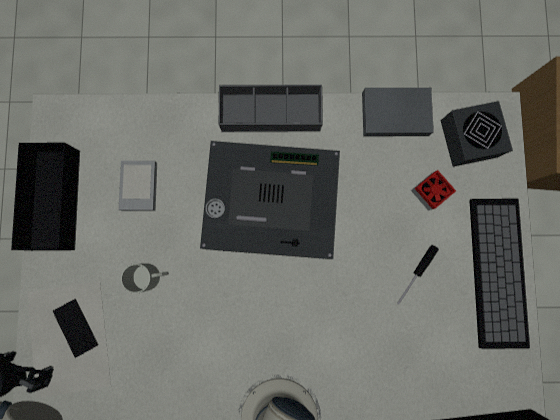

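The top view shows the case at about (202-340, 141-258), the pale handle bar near (251,219), the dark catch near (291,242), and the dish at (215,208). I'll zoom in next.

```bash
python3 - <<'E'
import cv2
a=cv2.imread("pics/top0.png")[130:270,190:350]
a=cv2.convertScaleAbs(a,alpha=1.6,beta=10)
cv2.imwrite("pics/topz.png",cv2.resize(a,None,fx=4.2,fy=4.2,interpolation=cv2.INTER_CUBIC))
a=cv2.imread("pics/side0.png")[160:275,235:370]
a=cv2.convertScaleAbs(a,alpha=1.6,beta=10)
cv2.imwrite("pics/sidez.png",cv2.resize(a,None,fx=5,fy=5,interpolation=cv2.INTER_CUBIC))
E
```

```text
(no output)
```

View pics/topz.png

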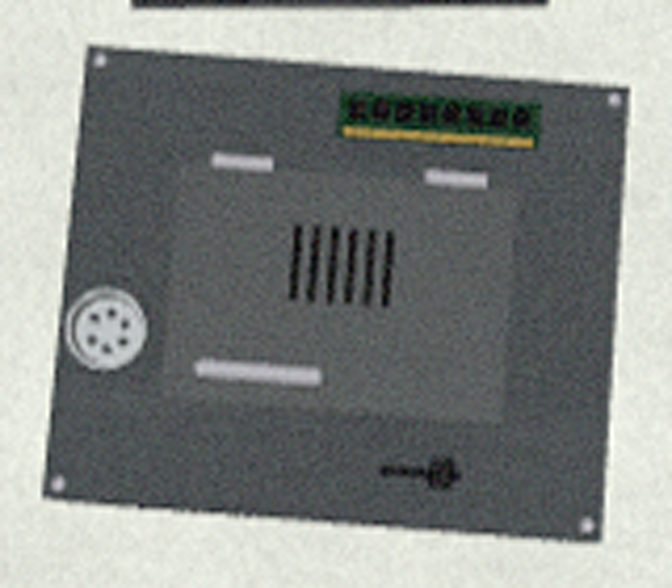

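View pics/sidez.png

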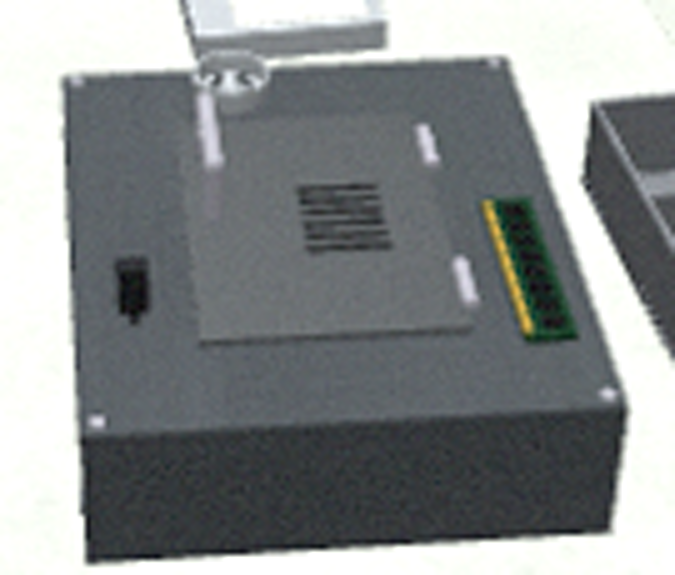

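```bash
cat >h.py <<'E'
import numpy as np
def ray(n,uv,z,d=None):
    d=d or np.load(n+"0.npz")
    c=-d["R"].T@d["t"]; v=d["R"].T@np.linalg.inv(d["intrinsics"])@np.array([uv[0],uv[1],1.])
    return c+v*(z-c[2])/v[2]
def proj(d,X):
    p=d["intrinsics"]@(d["R"]@np.asarray(X)+d["t"]); return p[:2]/p[2]
def zp(n,p):
    o,f=((190,130),4.2) if n=="top" else ((235,160),5)
    return (np.array(p)+.5)/f-.5+o
E
python3 - <<'E'
from h import *
cor={}
m=np.array([[150,180],[150,-180],[-150,180],[-150,-180]])
def fit(P,M):
    pc=P.mean(0);mc=M.mean(0);a=P-pc;b=M-mc
    th=np.arctan2((b[:,0]*a[:,1]-b[:,1]*a[:,0]).sum(),(a*b).sum())
    R=np.array([[np.cos(th),-np.sin(th)],[np.sin(th),np.cos(th)]])
    return th,pc-R@mc,R,(a-b@R.T)
for n,c in(("top",[(88,46),(629,88),(43,497),(602,542)]),("side",[(508,60),(626,408),(64,75),(82,435)])):
    P=np.array([ray(n,zp(n,p),100)[:2] for p in c])
    th,o,R,res=fit(P,m); print(n,"yaw",th,"o",o); print(P.round(1),res.round(1))
    for nm,X in(("handle",(75-137,45,139)),("catch0",(-115,-75,133.5)),("hinge",(75,0,102))):
        w=np.r_[R@X[:2]+o,X[2]];print(nm,w.round(1),[proj(np.load(k+"0.npz"),w).round(1) for k in("top","side")])
print("handle from top",ray("top",zp("top",(258,372)),142), "ends",ray("top",zp("top",(196,368)),142),ray("top",zp("top",(321,377)),142))
print(zp("top",(258,372)),zp("side",(210,130)),"catch img",zp("top",(443,473)),zp("side",(133,262)),ray("top",zp("top",(443,473)),133.5), ray("side",zp("side",(133,264)),133.5))
E
```

```text
top yaw -0.08402866934550264 o [604.45360264  18.21090025]
[[ 768.1  184.5]
 [ 738.1 -172.8]
 [ 471.2  209.4]
 [ 440.4 -148.3]] [[-1.  -0.5]
 [-0.8  1. ]
 [ 1.2 -0.8]
 [ 0.6  0.2]]
handle [546.4  68.3 139. ] [array([251.6, 218.4]), array([276.4, 187.2])]
catch0 [483.6 -46.9 133.5] [array([295.7, 242.3]), array([261.1, 213.5])]
hinge [679.2  11.9 102. ] [array([272.9, 171.6]), array([322.7, 203.6])]
side yaw -0.09161596529810165 o [605.47915581  21.1703979 ]
[[ 769.4  184.2]
 [ 737.3 -170.7]
 [ 472.9  214.6]
 [ 442.3 -143.4]] [[-1.9 -2.5]
 [-1.1  1.1]
 [ 0.3  0.5]
 [ 2.7  0.9]]
handle [547.9  71.7 139. ] [array([250.3, 217.9]), array([276.7, 186.6])]
catch0 [484.1 -43.  133.5] [array([294.2, 242.1]), array([261.1, 212.7])]
hinge [680.2  14.3 102. ] [array([272. , 171.2]), array([322.8, 203.1])]
handle from top [546.7317599   69.48994034 142.        ] ends [549.44415523 108.0621772  142.        ] [543.39112583  30.30053869 142.        ]
[251.04761905 218.19047619] [276.6 185.6] catch img [295.0952381  242.23809524] [261.2 212. ] [483.69597186 -45.38524341 133.5       ] [484.66575585 -41.68641878 133.5       ]
```

```bash
cat >>h.py <<'E'
from scipy.spatial.transform import Rotation as Ro
Y=-0.087; O=np.array([604.9,19.5]) 
CR=Ro.from_euler('z',Y)
def c2w(x,y,z): return CR.apply([x,y,z])+np.r_[O,0]
# target tool: z down, x along +-case x ; pitch = tilt about case y
def tgt(sgn,pitch=0):
    b=Ro.from_matrix(np.array([[sgn,0,0],[0,-sgn,0],[0,0,-1.]]).T)
    return CR*Ro.from_euler('y',pitch)*b
def delta(o,pos,rot):
    R=Ro.from_rotvec(o["ee_rot"]); return R.inv().apply(np.asarray(pos)-o["tool_pos"]).round(1),(R.inv()*rot).as_rotvec().round(3)
def show(o): 
    w=CR.inv().apply(o["tool_pos"]-np.r_[O,0]); print("t",o["time"],"tcp case",w.round(1),"world",o["tool_pos"].round(1),"F",o["contact_force"].round(1),"op",o["opening"].__round__(3))
E
python3 - <<'E'
from h import *
from plant import arm
o=arm.observe();show(o);print(Ro.from_rotvec(o["ee_rot"]).as_matrix().round(3))
for s in(1,-1):print(delta(o,c2w(-62,45,200),tgt(s)))
print(c2w(-62,45,200))
E
```

```text
t 0.1 tcp case [-439.9  505.7  230.3] world [210.6 561.6 230.3] F [ 0.3 -0.8  0.9] op 1.005
[[ 0.351  0.936 -0.001]
 [ 0.936 -0.351 -0.002]
 [-0.002 -0.    -1.   ]]
(array([-342.3,  487.7,   30.8]), array([1.000e-03, 2.000e-03, 1.299e+00]))
(array([-342.3,  487.7,   30.8]), array([-2.000e-03,  1.000e-03, -1.843e+00]))
[547.04455414  69.71700293 200.        ]
```

Call:
step_arm --pt "-28 40 0 0 0 0.1" --pt "-56 80 0 0 0 0.2" --pt "-84 120 0 0 0 0.3" --pt "-112 160 0 0 0 0.4" --pt "-140 200 0 0 0 0.5" --hand 0 --squeeze 25

```text
time: 0.6
tool_pos: [349.3, 358.7, 230.8]
ee_rot: [2.946, 1.089, -0.001]
contact_force: [0.6, 0.8, 0.3]
opening: 1.001
```

```bash
python3 - <<'E'
from h import *
from plant import arm
o=arm.observe();show(o);print(delta(o,c2w(-62,45,200),tgt(1)))
E
```

```text
t 0.6 tcp case [-284.1  315.7  230.8] world [349.3 358.7 230.8] F [0.6 0.8 0.3] op 1.001
(array([-37.8, 348.1,  30.9]), array([0.   , 0.   , 0.795]))
```

Call:
step_arm --pt "-5 45 0 0 0 0.12" --pt "-10 90 0 0 0 0.24" --pt "-15 135 0 0 0 0.36" --pt "-20 180 0 0 0 0.48" --pt "-24 225 0 0 0 0.6"

```text
time: 1.1
tool_pos: [478.2, 172.7, 231.0]
ee_rot: [-3.137, -0.168, 0.001]
contact_force: [0.4, -0.4, 0.4]
opening: 1.0
```

```bash
python3 - <<'E'
from h import *
from plant import arm
o=arm.observe();show(o);print(delta(o,c2w(-62,45,180),tgt(1)))
E
```

```text
t 1.1 tcp case [-139.6  141.6  231. ] world [478.2 172.7 231. ] F [ 0.4 -0.4  0.4] op 1.0
(array([ 57.5, 109.8,  50.9]), array([-0.   ,  0.   ,  0.194]))
```

Call:
step_arm --pt "18 36 10 0 0 0.07" --pt "36 72 20 0 0 0.14" --pt "57 110 30 0 0 0.194" --pt "57 110 40 0 0 0.194" --pt "57 110 40 0 0 0.194"

```text
time: 1.6
tool_pos: [545.8, 70.8, 188.5]
ee_rot: [3.139, -0.131, -0.008]
contact_force: [0.3, 0.6, 0.1]
opening: 0.997
```

```bash
python3 - <<'E'
from h import *
from plant import arm
import cv2
o=arm.observe();show(o);print(delta(o,c2w(-62,45,122),tgt(1)))
for n in("side","top"):
    d=arm.get_image(n);im=cv2.convertScaleAbs(d["img"][:,:,::-1],alpha=1.6,beta=10)
    im=im[130:270,190:350] if n=="top" else im[130:260,215:375]
    cv2.imwrite(f"pics/{n}1.png",cv2.resize(im,None,fx=4,fy=4,interpolation=cv2.INTER_CUBIC))
E
```

```text
t 1.6 tcp case [-63.3  46.  188.5] world [545.8  70.8 188.5] F [0.3 0.6 0.1] op 0.997
(array([ 1.6,  1. , 66.5]), array([0.   , 0.005, 0.003]))
```

View pics/side1.png

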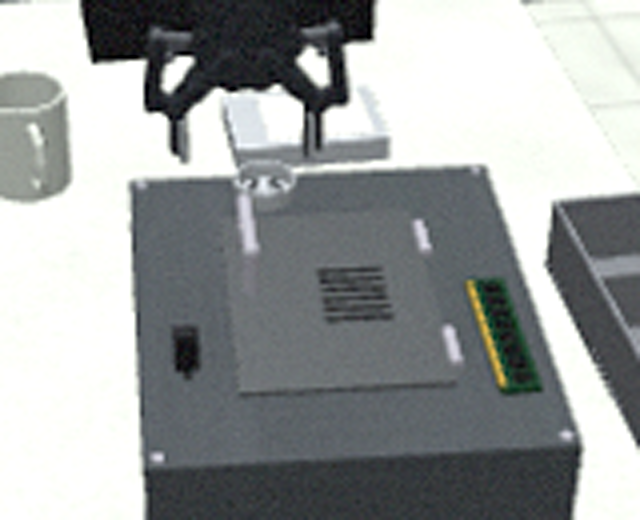

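View pics/top1.png

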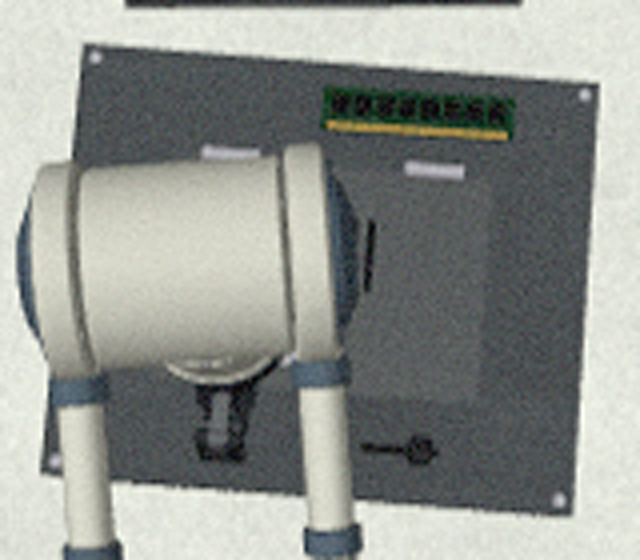

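The side view shows the open jaws straddling the bar, with the fingertips at (180,155) and (313,150) and the bar at (247,222). I'll descend.

Call:
step_arm --pt "1 1 18 0 0 0" --pt "1 1 36 0 0 0" --pt "1 1 50 0 0 0" --pt "1 1 60 0 0 0" --pt "1 1 66 0 0 0"

```text
time: 2.2
tool_pos: [547.1, 71.1, 124.7]
ee_rot: [-3.139, 0.127, 0.001]
contact_force: [-0.2, -0.2, -0.0]
opening: 1.0
```

Call:
step_arm --pt "0 0 0 0 0 0" --pt "0 0 0 0 0 0" --pt "0 0 0 0 0 0" --pt "0 0 0 0 0 0" --pt "0 0 0 0 0 0" --hand 120

```text
time: 2.7
tool_pos: [547.7, 70.4, 125.8]
ee_rot: [-3.139, 0.129, -0.001]
contact_force: [0.6, 1.0, -0.8]
opening: 0.53
```

```bash
python3 - <<'E'
from h import *
from plant import arm
o=arm.observe();show(o)
E
```

```text
t 2.7 tcp case [-61.4  45.8 125.8] world [547.7  70.4 125.8] F [ 0.6  1.  -0.8] op 0.53
```

Call:
step_arm --pt "0 0 2 0 0 0" --pt "0 0 4 0 0 0" --pt "0 0 6 0 0 0" --pt "0 0 7 0 0 0" --pt "0 0 7 0 0 0" --hand 170

```text
time: 3.2
tool_pos: [547.3, 70.5, 117.9]
ee_rot: [3.139, -0.129, -0.001]
contact_force: [0.5, 0.3, -0.8]
opening: 0.332
```

Call:
step_arm --pt "0 0 0 0 0 0" --pt "0 0 0 0 0 0" --pt "0 0 0 0 0 0" --pt "0 0 0 0 0 0" --pt "0 0 0 0 0 0" --hand 255

```text
time: 3.7
tool_pos: [546.8, 70.5, 118.3]
ee_rot: [3.139, -0.129, -0.003]
contact_force: [-5.8, 0.3, 1.8]
opening: 0.127
```

Call:
step_arm --pt "0 0 0 0 0 0" --pt "0 0 0 0 0 0" --pt "0 0 0 0 0 0" --pt "0 0 0 0 0 0" --pt "0 0 0 0 0 0"

```text
time: 4.2
tool_pos: [546.8, 70.5, 118.3]
ee_rot: [3.139, -0.129, -0.003]
contact_force: [-5.1, 0.4, 2.4]
opening: 0.128
```

The opening reads about 11 mm, which fits the 12 mm bar, so it's gripped. I'll tug gently.

Call:
step_arm --pt "-0.5 0 -0.5 0 0 0" --pt "-0.5 0 -1 0 0 0" --pt "-0.5 0 -1.5 0 0 0" --pt "-0.5 0 -2 0 0 0" --pt "-0.5 0 -2.5 0 0 0"

```text
time: 4.7
tool_pos: [547.3, 70.5, 120.6]
ee_rot: [3.139, -0.129, 0.001]
contact_force: [1.6, -0.1, -3.3]
opening: 0.131
```

```bash
python3 - <<'E'
from h import *
from plant import arm
o=arm.observe();show(o)
E
```

```text
t 4.7 tcp case [-61.8  45.8 120.6] world [547.3  70.5 120.6] F [ 1.6 -0.1 -3.3] op 0.131
```

Call:
step_arm --pt "0 0 -0.5 0 0 0" --pt "0 0 -1 0 0 0" --pt "0 0 -1.5 0 0 0" --pt "0 0 -2 0 0 0" --pt "0 0 -2 0 0 0"

```text
time: 5.2
tool_pos: [548.0, 70.4, 122.9]
ee_rot: [-3.139, 0.129, -0.004]
contact_force: [5.8, -0.4, -5.9]
opening: 0.129
```

Call:
step_arm --pt "0 0 -0.5 0 0 0" --pt "0 0 -1 0 0 0" --pt "0 0 -1.5 0 0 0" --pt "0 0 -2 0 0 0" --pt "0 0 -2 0 0 0"

```text
time: 5.7
tool_pos: [548.5, 70.3, 124.8]
ee_rot: [-3.139, 0.129, -0.006]
contact_force: [10.1, 0.1, -7.2]
opening: 0.133
```

```bash
cat >pic.py <<'E'
from h import *
from plant import arm
import cv2,sys
k=sys.argv[1]
o=arm.observe();show(o)
a=[]
for n in sys.argv[2:] or ["side"]:
    d=arm.get_image(n);np.savez(f"{n}{k}.npz",**d);im=cv2.convertScaleAbs(d["img"][:,:,::-1],alpha=1.6,beta=10)
    im=im[130:270,190:350] if n=="top" else im[100:250,215:375]
    cv2.imwrite(f"pics/{n}{k}.png",cv2.resize(im,None,fx=4,fy=4,interpolation=cv2.INTER_CUBIC))
E
python3 pic.py 2
```

```text
t 5.7 tcp case [-60.6  45.7 124.8] world [548.5  70.3 124.8] F [10.1  0.1 -7.2] op 0.133
```

View pics/side2.png

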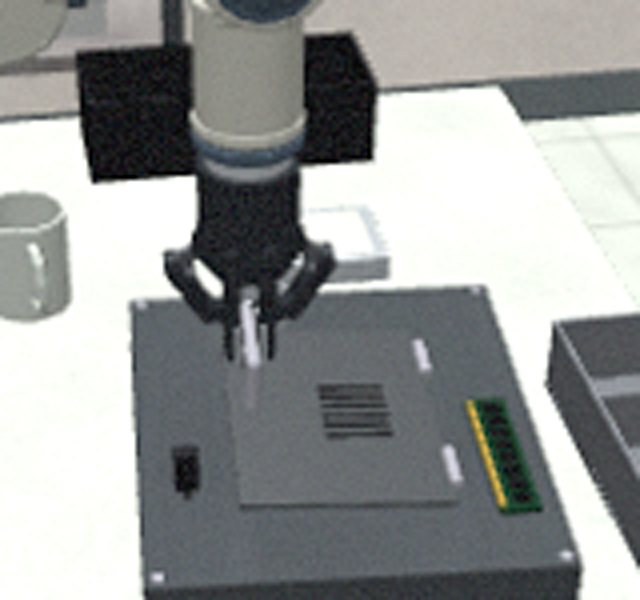

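The front cover corner rose about 1.7 px and the tool is drifting back along the hinge arc, so the cover looks free. I'll lift a little more along the arc and watch the force.

Call:
step_arm --pt "0.7 0 -1 0 0 0" --pt "1.4 0 -2 0 0 0" --pt "2.1 0 -3 0 0 0" --pt "2.8 0 -4 0 0 0" --pt "3.5 0 -5 0 0 0"

```text
time: 6.25
tool_pos: [550.1, 70.2, 129.6]
ee_rot: [3.139, -0.129, -0.002]
contact_force: [0.6, 0.5, -4.3]
opening: 0.129
```

```bash
python3 pic.py 3
```

```text
t 6.25 tcp case [-59.   45.8 129.6] world [550.1  70.2 129.6] F [ 0.6  0.5 -4.3] op 0.129
```

View pics/side3.png

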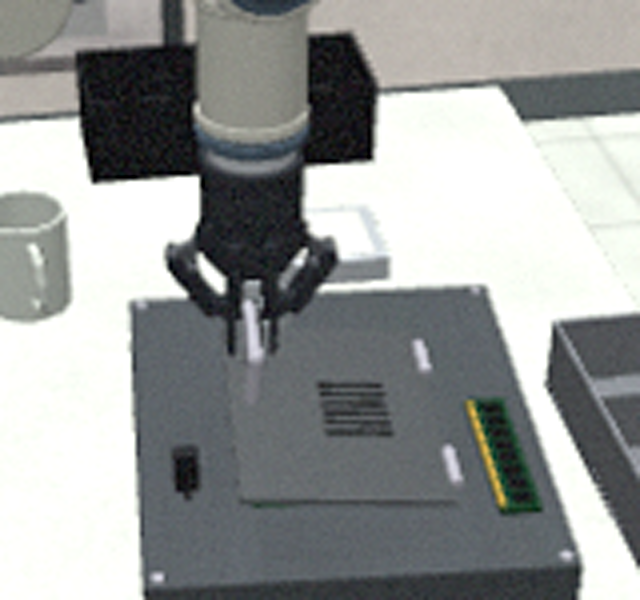

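A gap has opened under the near edge (y≈503) and the force is only about 4 N, so the cover is free and the catch can stay as it is. I'll lift along the arc.

```bash
cat >arc.py <<'E'
from h import *
import sys
# args: theta0 theta1 pitch0 pitch1 ; rows in tool frame at pitch0
t0,t1,p0,p1=map(float,sys.argv[1:5]); r,a,L=141.9,0.264,20.
def tcp(t,p): return np.array([-r*np.cos(a+t),0,r*np.sin(a+t)])+L*np.array([-np.sin(p),0,-np.cos(p)])
R0=Ro.from_euler('y',p0)*Ro.from_matrix(np.diag([1,-1,-1.]))
for k in range(1,6):
    f=k/5;t=t0+f*(t1-t0);p=p0+f*(p1-p0)
    print(R0.inv().apply(tcp(t,p)-tcp(t0,p0)).round(1).tolist(),round(-(p-p0),3))
E
for s in ".083 .25 0 .05" ".25 .45 .05 .12" ".45 .65 .12 .19" ".65 .85 .19 .26" ".85 1.03 .26 .32"; do echo $s; python3 arc.py $s; done
```

```text
.083 .25 0 .05
[1.5, 0.0, -4.4] -0.01
[3.1, 0.0, -8.8] -0.02
[4.9, 0.0, -13.1] -0.03
[6.8, 0.0, -17.4] -0.04
[8.9, 0.0, -21.5] -0.05
.25 .45 .05 .12
[2.4, 0.0, -5.0] -0.014
[4.9, 0.0, -9.9] -0.028
[7.7, 0.0, -14.8] -0.042
[10.6, 0.0, -19.4] -0.056
[13.7, 0.0, -24.0] -0.07
.45 .65 .12 .19
[3.0, 0.0, -4.6] -0.014
[6.2, 0.0, -9.2] -0.028
[9.5, 0.0, -13.5] -0.042
[13.0, 0.0, -17.8] -0.056
[16.7, 0.0, -21.8] -0.07
.65 .85 .19 .26
[3.6, 0.0, -4.2] -0.014
[7.3, 0.0, -8.2] -0.028
[11.2, 0.0, -12.1] -0.042
[15.2, 0.0, -15.8] -0.056
[19.4, 0.0, -19.3] -0.07
.85 1.03 .26 .32
[3.7, 0.0, -3.3] -0.012
[7.5, 0.0, -6.4] -0.024
[11.4, 0.0, -9.4] -0.036
[15.4, 0.0, -12.3] -0.048
[19.5, 0.0, -15.0] -0.06
```

Call:
step_arm --pt "1.5 0 -4.4 0 -0.01 0" --pt "3.1 0 -8.8 0 -0.02 0" --pt "4.9 0 -13.1 0 -0.03 0" --pt "6.8 0 -17.4 0 -0.04 0" --pt "8.9 0 -21.5 0 -0.05 0"

```text
time: 6.8
tool_pos: [559.0, 69.5, 151.9]
ee_rot: [-3.136, 0.129, 0.082]
contact_force: [-3.4, -0.4, -1.7]
opening: 0.126
```

Call:
step_arm --pt "2.4 0 -5 0 -0.014 0" --pt "4.9 0 -9.9 0 -0.028 0" --pt "7.7 0 -14.8 0 -0.042 0" --pt "10.6 0 -19.4 0 -0.056 0" --pt "13.7 0 -24 0 -0.07 0"

```text
time: 7.3
tool_pos: [573.8, 68.2, 175.7]
ee_rot: [-3.128, 0.128, 0.192]
contact_force: [-7.3, -0.2, 1.2]
opening: 0.128
```

```bash
python3 pic.py 4
```

```text
t 7.3 tcp case [-35.3  45.8 175.7] world [573.8  68.2 175.7] F [-7.3 -0.2  1.2] op 0.128
```

View pics/side4.png

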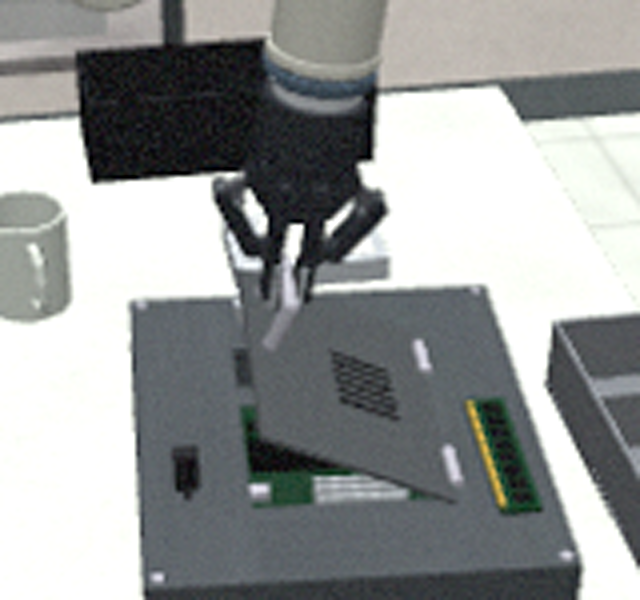

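The cover is opening, with the interior visible below it, and the bar is held. I'll trim x slightly and continue.

Call:
step_arm --pt "2 0 -4.6 0 -0.014 0" --pt "5 0 -9.2 0 -0.028 0" --pt "8 0 -13.5 0 -0.042 0" --pt "11.2 0 -17.8 0 -0.056 0" --pt "14.8 0 -21.8 0 -0.07 0"

```text
time: 7.85
tool_pos: [591.7, 66.7, 195.1]
ee_rot: [-3.117, 0.128, 0.298]
contact_force: [-3.3, -0.5, -1.8]
opening: 0.123
```

```bash
python3 pic.py 5
```

```text
t 7.85 tcp case [-17.2  45.9 195.1] world [591.7  66.7 195.1] F [-3.3 -0.5 -1.8] op 0.123
```

View pics/side5.png

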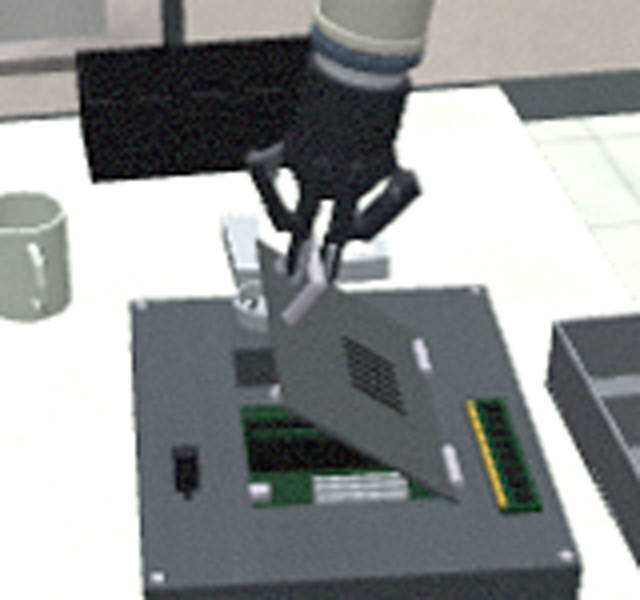

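It's still held, with the cover at roughly 0.63 rad. Continuing.

Call:
step_arm --pt "3.2 0 -4.2 0 -0.014 0" --pt "6.9 0 -8.2 0 -0.028 0" --pt "10.7 0 -12.1 0 -0.042 0" --pt "14.6 0 -15.8 0 -0.056 0" --pt "18.8 0 -19.3 0 -0.07 0"

```text
time: 8.4
tool_pos: [613.6, 64.9, 211.0]
ee_rot: [-3.102, 0.127, 0.406]
contact_force: [-4.9, -0.1, -0.0]
opening: 0.125
```

Call:
step_arm --pt "3.5 0 -3.3 0 -0.012 0" --pt "7.2 0 -6.4 0 -0.024 0" --pt "11 0 -9.4 0 -0.036 0" --pt "15 0 -12.3 0 -0.048 0" --pt "19 0 -15 0 -0.06 0"

```text
time: 8.9
tool_pos: [635.7, 63.0, 221.4]
ee_rot: [-3.086, 0.127, 0.497]
contact_force: [-5.0, -0.3, 3.1]
opening: 0.127
```

```bash
python3 pic.py 6; for s in "1.0 1.1 .32 .35"; do python3 arc.py $s; done
```

```text
t 8.9 tcp case [ 26.9  46.  221.4] world [635.7  63.  221.4] F [-5.  -0.3  3.1] op 0.127
[2.2, 0.0, -1.6] -0.006
[4.4, 0.0, -3.2] -0.012
[6.7, 0.0, -4.8] -0.018
[9.0, 0.0, -6.3] -0.024
[11.3, 0.0, -7.7] -0.03
```

View pics/side6.png

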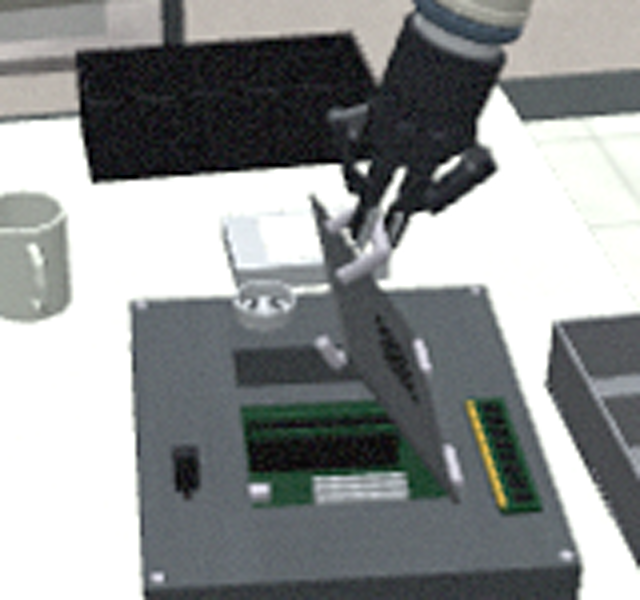

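The bar is at θ≈1.01 rad about the hinge (radius 144.6 mm against 141.9 given), and it's gripped. I'll hold and check that it's steady.

Call:
step_arm --pt "0 0 0 0 0 0" --pt "0 0 0 0 0 0" --pt "0 0 0 0 0 0" --pt "0 0 0 0 0 0" --pt "0 0 0 0 0 0"

```text
time: 9.45
tool_pos: [635.5, 63.0, 221.3]
ee_rot: [-3.087, 0.127, 0.495]
contact_force: [-4.3, -1.1, 4.5]
opening: 0.127
```

Call:
step_arm --pt "0 0 0 0 0 0" --pt "0 0 0 0 0 0" --pt "0 0 0 0 0 0" --pt "0 0 0 0 0 0" --pt "0 0 0 0 0 0"

```text
time: 9.95
tool_pos: [635.5, 63.0, 221.3]
ee_rot: [-3.087, 0.127, 0.496]
contact_force: [-5.0, -0.8, 5.6]
opening: 0.127
```

```bash
python3 pic.py 7 side top; python3 - <<'E'
import numpy as np,cv2
a=np.load("side6.npz")["img"].astype(int);b=np.load("side7.npz")["img"].astype(int);print("moved px",(abs(a-b).max(2)>60).sum())
a=np.load("side0.npz")["img"].astype(int);m=abs(a-np.load("side7.npz")["img"]).max(2)>60
ys,xs=np.where(m[150:,:]);print("change box x",xs.min(),xs.max(),"y",ys.min()+150,ys.max()+150)
E
```

```text
t 9.95 tcp case [ 26.7  46.  221.3] world [635.5  63.  221.3] F [-5.  -0.8  5.6] op 0.127
moved px 0
change box x 0 328 y 150 248
```

View pics/side7.png

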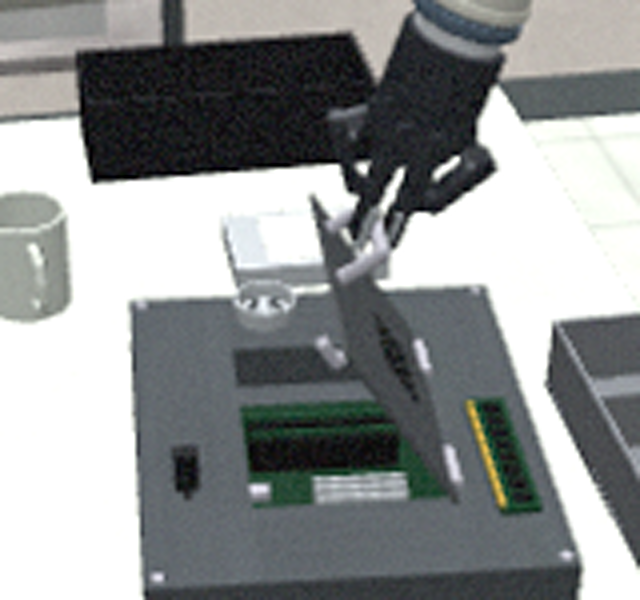

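View pics/top7.png

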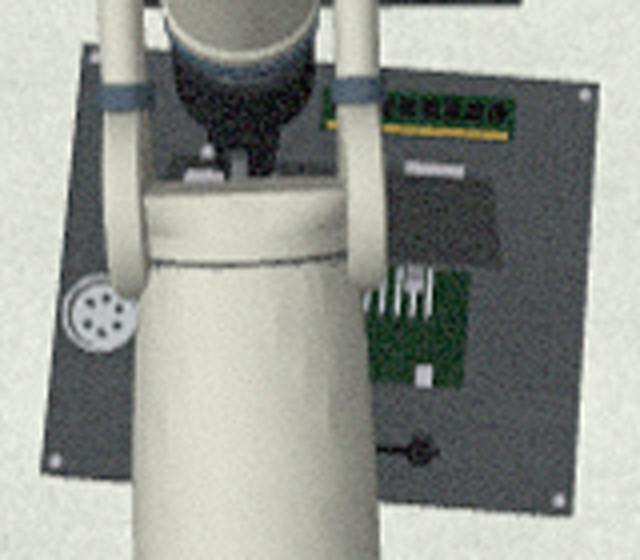

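The cover stands open in the gripper and isn't moving. The dish, memory module and catch are where they started, so I'll hand in.

```bash
python3 -c "
from plant import arm
print(arm.hand_in())"
```

```text
the job is handed in; nothing more can be done
None
```

The cover turned out not to be caught, so I lifted it to about 1.0 rad (58°) and handed the job in while still holding it there. I gripped the handle and tugged with the catch untouched. The handle rose well past the 3 mm a caught cover would allow, with about 7 N upward and 10 N sideways. A gap also showed under the cover edge, so I left the catch alone.

**Last checks:**
- **Angle and grip:** I worked the angle out from the measured tool position. The gripper opening read about 11 mm, as it should on the 12 mm bar.
- **Steadiness:** the tool moved only about 0.2 mm over the last second, and no pixels changed between the two final side pictures. The wrist force was about 7.5 N.
- **Surroundings:** the dish, memory module, mug and catch looked unmoved in the last pictures. The drive was partly hidden by the gripper in the side view. I did not view the cooler or screwdriver again, but the side view showed no change in that area.
- **Small disagreements:** the handle's distance from the hinge came out at 144.6 mm against the 141.9 mm given, and the two cameras' estimates of the case position differed by about 3 mm. Neither affected the grip.

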